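# Close and bolt the insole cutting jig

### The arm

A 6-joint arm with a two-finger parallel gripper is mounted at the origin on the work surface. World frame = base frame: x ahead of the robot, y to its left, z up, the work surface at z = 0. Lengths are in m, angles in degrees, forces in N, time in s.
With the tool pointing down it reaches from about 0.325 to 0.85 m from the base axis. Payload 15.5 kg.
Tool frame: the origin (TCP) lies at the very end of the fingers, on their centre line; the grasp point (between the pads) lies arm.grip_depth behind it (arm.grip_depth is the distance from the TCP to the grasp point, in m); z points along the fingers, y is the direction in which the jaws open and shut (so a half turn about z gives the same grasp; the last joint's range is limited). The gripper opens to 91 mm and grips with 3 to 60 N. Pads are 32 mm wide; open, the fingers measure 118 mm over their backs; the gripper's body (76 mm by 178 mm) begins 60 mm behind the grasp point.
Start: joints at [58.298, 28.281, 77.091, -0, 74.628, -5.472], TCP at [0.276, 0.561, 0.214] pointing down, gripper open.
Joint ranges: [-166.48, 166.48], [-47.26, 123.95], [12.59, 153.08], [-70.14, 250.14], [6.76, 159.57], [-176.63, 176.63]. Speed limits (degrees/s): [108.29, 108.29, 147.25, 172.46, 172.46, 172.46].

### API

Orientations are given as a 3x3 rotation matrix whose columns are the frame's x, y, z axes.
In Python, from rig import arm gives the robot as it stands. Calls block until the motion is done:
- arm.move_to(position, orientation): joint-space move of the TCP to a pose.
- arm.move_l(position, orientation=None, feed=0.15): straight line of the TCP; orientation=None keeps the orientation; feed is the mean speed in m/s.
- arm.move_joints(angles): joint-space move.
- arm.grip(opening): finger opening in m; the grip force is fixed at half the most; returns when the fingers have stopped.
- arm.sleep(seconds).
- arm.solve_ik(position, orientation): joint angles nearest the present ones, or None.
- arm.snapshot(name): name is "side" or "top"; returns the picture (480x640x3 uint8, red, green, blue); there is no depth.
- arm.get_calibration(name): a dict with "intrinsics" (3x3 intrinsics, pixels), "k1" (the pictures are not rectified: a ray, as slopes to the right and down, at radius r is drawn at 1 + k1 r^2 times it, then the intrinsics apply), "cam_to_world" (4x4, takes a point from camera to world coordinates). Camera axes: x right, y down, z forward; pixel columns grow to the right and rows downward; lengths in m; the calibration is good to about 2 mm. A picture is of the moment at which its call begins. get_calibration takes no time and is no camera call.
A pose or a line that the arm cannot do raises arm.Unreachable and nothing moves.
- arm.sign_off(): hands the job in, once; it reports no verdict.
Readings, each from a call of its own:
- arm.current_t(): time.
- arm.current_joint_positions(): joint angles.
- arm.current_dq(): joint speeds.
- arm.current_tau(): joint torques, N m.
- arm.current_ee_pos(): TCP position.
- arm.current_tool_rot(): TCP orientation.
- arm.current_force(): force on the tool from outside, world axes, zero at the start.
- arm.current_torque(): the same for the moment, N m.
- arm.current_width(): finger opening in m.
Only numpy, scipy, OpenCV 4.12 (cv2) and the standard library are available. Lean on these libraries where they do the work, as an engineer would, in place of code of your own. Each camera call takes 0.05 s, during which the arm holds its last target.

### The job

Get the cutting jig ready: with the fingertips push the cork insole blank along the tray until its heel is right up against the heel stop, then push the template lid over until it is fully shut, then push the bolt fully home over the lid's tab. Only push: do not pick up the blank, and leave everything else on the table where it stands.

Things in the scene. Friction and masses are not known exactly. Their poses are not given: they have to be found in the camera images.
- jig: grey insole cutting jig fixed to the table: tray, hinged template lid, slide bolt. Origin at table level under the tray's centre; x from the bolt ledge to the hinge, y from the heel-stop end to the toe end, z up. In mm in this frame ('jig' below too): base plate x -107 to 63, y -165 to 165; tray floor z 10, inside x -48 to 48, y -150 to 150, walls 6 thick, rim z 34
- heel_stop (a point): foot of the heel stop: middle of the tray's -y end wall, inner face, at floor level (jig 0, -150, 10)
- blank: loose cork insole blank, lying flat in the tray, about 80 g: 190 mm long along its y, 80 mm wide at the ball, 60 mm at the heel, 10 mm thick, both ends round. Origin at its underside's centre; +y points to the toe. It slides on the floor of the tray
- blank_heel (a point): rearmost point of the blank's heel, at half thickness; it is home when it touches the heel-stop wall
- blank_toe (a point): foremost point of the blank's toe, at half thickness; at the start at least 50 mm of free tray floor lies beyond it
- lid (a joint): angle of the template lid in rad: 0 = shut flat on the rim, grows as it opens up and away from the robot, stop at 1.95; at pi/2 it stands upright. Starts open, leaning back past upright. Stiff hinge (0.25 N m friction, lid 250 g): it stays where it is left and has to be pushed the whole way
- lid_hinge (a point): middle of the lid's hinge line (parallel to jig y, at jig x 54, z 34)
- lid_edge (a point): middle of the lid's free edge, on its outer face (top when shut), 108 mm from the hinge. The lid is an aluminium plate 108 x 312 mm, 5 mm thick, with dark hexagons; its underside lies in the plane of the hinge line. A tab 28 mm wide (jig y 4 to 32) juts 23 mm from the free edge
- bolt (a joint): travel of the slide bolt in m along jig +y: 0 = fully drawn back, 0.035 = fully shot, over the lid's tab. About 2 N of friction; it stays where it is left. Starts drawn back (up to 0.008)
- bolt_grip (a point): middle of the top of the bolt's grip, an upright steel pin 12 mm across standing 30 mm above the bolt bar (jig x -67, z 48.5 to 78.5; y -54 when fully drawn back). The bolt's rails and bar come up to z 48.5
- flask: aluminium drinking flask, standing, 72 mm across, 198 mm tall; origin at the centre of its underside; to be left alone
- water: clear water bottle with a blue cap, standing, 62 mm across, 190 mm tall; origin at the centre of its underside; to be left alone
- spray: spray-glue can, standing behind the jig near its toe end, 52 mm across, 140 mm tall; origin at the centre of its underside; to be left alone
- tape: roll of paper tape lying flat in front of the jig, 90 mm across, 24 mm tall; origin at the centre of its underside; to be left alone
- spool: spool of thread, standing behind the jig near its heel end, 44 mm across, 54 mm tall; origin at the centre of its underside; to be left alone
- weight: dark steel pattern weight with a knob, in front of the jig near its heel end, 52 mm across, 45 mm tall; origin at the centre of its underside; to be left alone
- hammer: small hammer lying on the table to the robot's left; to be left alone
Not all that is in view belongs to the job. Of the things like the blank, leave any that is pink or red; of the rest the larger one is meant.

How it is judged (in metres and radians):
On the way, in this order (a step that is already met when the one before it is completed fails the run):
1. the blank's heel is against the heel stop, the lid still open (y of blank_heel in the frame of jig below -0.146 m and z of blank in the frame of jig below 0.014 m and value of joint lid above 0.5 rad), for 0.2 s.
2. the lid is fully shut (value of joint lid below 0.04 rad), for 0.2 s.
3. the bolt is fully home (value of joint bolt above 0.031 m), for 0.2 s.
At the end, for the whole second after the job is handed in: blank flat in the tray with its heel within 4 mm of the heel-stop wall and at rest, lid shut (under 0.04 rad), bolt shot at least 31 of its 35 mm (y of blank_heel in the frame of jig below -0.146 m and z of blank in the frame of jig below 0.014 m and value of joint lid below 0.04 rad and value of joint bolt above 0.031 m and linear speed of blank below 0.01 m/s); the robot touches nothing.
It fails at once if the blank is lifted off the tray's floor (more than 12 mm) or tipped up (z of blank in the frame of jig above 0.022 m or angle between blank's own z axis and vertical above 0.25 rad).
It fails at once if the bolt is pushed forward while the lid is open (value of joint bolt above 0.02 m and value of joint lid above 0.15 rad).
It fails at once if a bystander is moved more than 25 mm (distance of any of flask, water, spray, tape, spool, weight, hammer from where it was at the start of the episode above 0.025 m).
It also fails if it takes over 58 s, if anything falls off the work surface, if the arm or the gripper's body presses on something with over 40 N, if the wrist force passes 120 N, or if a joint passes its speed limit or range.

## Working session

There is one attempt and no reset: what is moved stays moved. The work goes in short steps, each a Python script; the robot and the scene stay as the last script left them, time stands still between calls to the robot, and variables do not carry over. Pictures are saved under pics/ and viewed, and the job is handed in when it is done.

```bash
ls; mkdir -p pics; python3 - <<'E'
from rig import arm
import cv2
for n in("side","top"):
    im=arm.snapshot(n); cv2.imwrite(f"pics/{n}0.png",im[:,:,::-1])
    c=arm.get_calibration(n); print(n,c)
print(arm.current_t(),arm.grip_depth,arm.current_tool_rot())
E
```

```text
pics
side {'intrinsics': array([[615.84884289,   0.        , 311.62679192],
       [  0.        , 615.84884289, 237.36545579],
       [  0.        ,   0.        ,   1.        ]]), 'k1': -0.21181204911765456, 'cam_to_world': array([[ 0.92721624, -0.20567225,  0.31299996,  0.05722338],
       [-0.374124  , -0.5473677 ,  0.74861194, -1.12796978],
       [ 0.01735736, -0.81122594, -0.58447514,  0.97741738],
       [ 0.        ,  0.        ,  0.        ,  1.        ]])}
top {'intrinsics': array([[439.86635637,   0.        , 317.00862336],
       [  0.        , 439.86635637, 231.12325913],
       [  0.        ,   0.        ,   1.        ]]), 'k1': -0.017402088985306523, 'cam_to_world': array([[-0.010188  , -0.99333062,  0.11484982,  0.39672122],
       [-0.99993732,  0.01065383,  0.00344291, -0.0076059 ],
       [-0.00464354, -0.11480755, -0.9933769 ,  1.13913061],
       [ 0.        ,  0.        ,  0.        ,  1.        ]])}
0.1 0.0188 [[-8.97027102e-01  4.41975229e-01 -5.25757330e-04]
 [ 4.41975537e-01  8.97026624e-01 -9.27959322e-04]
 [ 6.14832892e-05 -1.06477654e-03 -9.99999431e-01]]
```

View pics/side0.png

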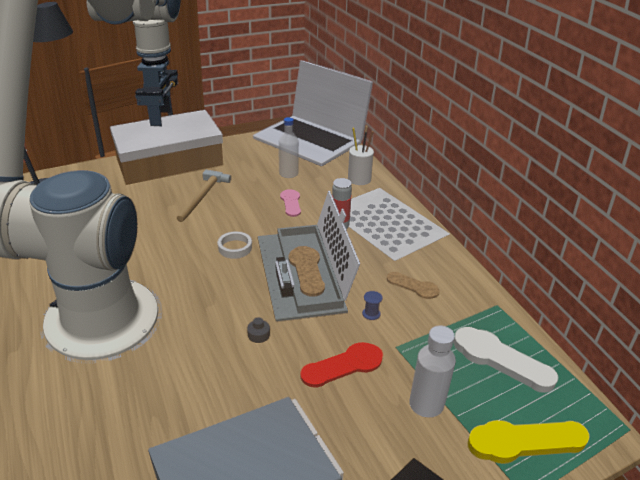

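View pics/top0.png

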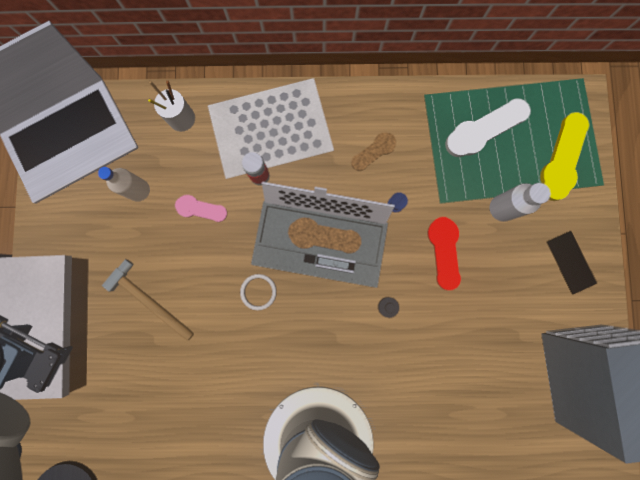

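The side view shows the jig around (310,270) with the lid leaning back. The top view shows it at about (320,235), with the blank in the tray at (325,236) and the toe end to the left. I'll enlarge both.

```bash
python3 - <<'E'
import cv2
a=cv2.imread("pics/top0.png")[175:295,240:420]; cv2.imwrite("pics/top0c.png",cv2.resize(a,None,fx=4.4,fy=4.4,interpolation=cv2.INTER_CUBIC))
a=cv2.imread("pics/side0.png")[185:325,245:375]; cv2.imwrite("pics/side0c.png",cv2.resize(a,None,fx=4.2,fy=4.2,interpolation=cv2.INTER_CUBIC))
E
```

```text
(no output)
```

View pics/top0c.png

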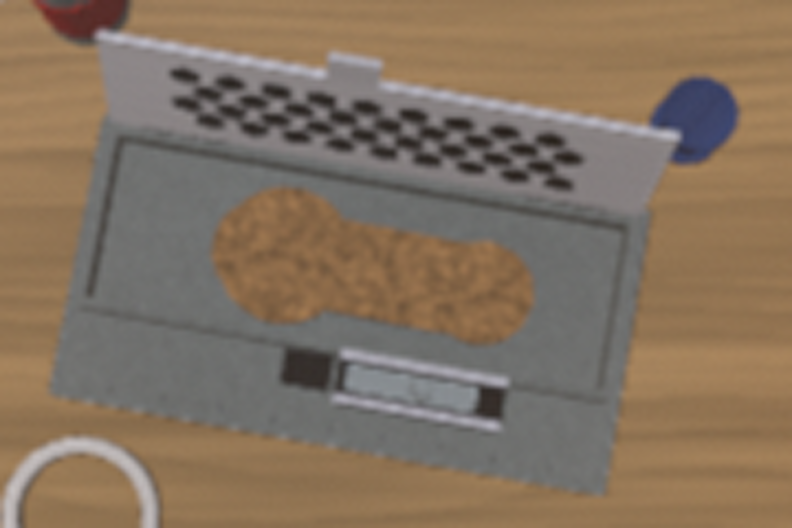

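View pics/side0c.png

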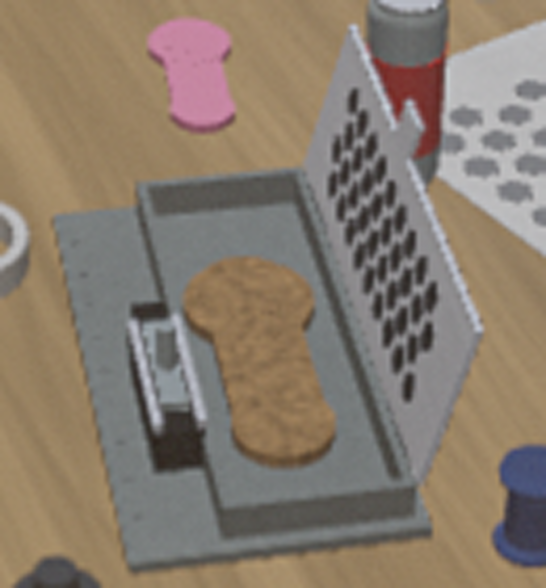

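```bash
cat > h.py <<'E'
import numpy as np, cv2
from scipy.optimize import least_squares
CAL={}
def cal(n):
    if n not in CAL:
        from rig import arm
        CAL[n]=arm.get_calibration(n)
    return CAL[n]
def proj(n,P):
    c=cal(n);T=np.linalg.inv(c["cam_to_world"]);P=np.atleast_2d(P)
    q=P@T[:3,:3].T+T[:3,3];s=q[:,:2]/q[:,2:]
    s=s*(1+c["k1"]*(s**2).sum(1,keepdims=True));K=c["intrinsics"]
    return s*[K[0,0],K[1,1]]+[K[0,2],K[1,2]]
def onplane(n,uv,z):
    c=cal(n);K=c["intrinsics"];d=(np.array(uv,float)-[K[0,2],K[1,2]])/[K[0,0],K[1,1]]
    s=d.copy()
    for _ in range(30): s=d/(1+c["k1"]*(s@s))
    r=c["cam_to_world"][:3,:3]@np.r_[s,1];o=c["cam_to_world"][:3,3]
    return o+r*(z-o[2])/r[2]
def j2w(p,P):
    x,y,a=p[:3];P=np.atleast_2d(P).astype(float)
    R=np.array([[np.cos(a),-np.sin(a),0],[np.sin(a),np.cos(a),0],[0,0,1]])
    return P@R.T+[x,y,0]
def w2j(p,W):
    x,y,a=p[:3];R=np.array([[np.cos(a),-np.sin(a),0],[np.sin(a),np.cos(a),0],[0,0,1]])
    return (np.atleast_2d(W)-[x,y,0])@R
def lidpt(th,r,y,t=0): # r from hinge, t above underside
    return [.054-r*np.cos(th)+t*np.sin(th),y,.034+r*np.sin(th)+t*np.cos(th)]
E
cat > fit.py <<'E'
from h import *
T=lambda u,v:(240+u/4.4,175+v/4.4); S=lambda u,v:(245+u/4.2,185+v/4.2)
zb=.010
obs=[("top",(-.107,.165,zb),T(50,393)),("top",(-.107,-.165,zb),T(605,491)),
("side",(-.107,.165,zb),S(55,217)),("side",(-.107,-.165,zb),S(131,560)),("side",(.063,-.165,zb),S(430,520)),
("side",(-.054,.156,.034),S(137,185))]
lob=[("top",.156,T(100,35)),("top",-.156,T(680,136)),("side",.156,S(350,28)),("side",-.156,S(480,328))]
def f(p):
    r=[]
    for n,P,uv in obs: r+=list(proj(n,j2w(p,P))[0]-uv)
    for n,y,uv in lob: r+=list(proj(n,j2w(p,lidpt(p[3],.108,y,.0025)))[0]-uv)
    return r
s=least_squares(f,[.6,0,-.17,1.8],loss="soft_l1");p=s.x
print(p,np.round(np.array(f(p)).reshape(-1,2),1).tolist())
np.save("jig.npy",p)
def draw(n,im,p,k,o):
    def L(A,B,c):
        a,b=(proj(n,j2w(p,[A,B]))-o+.5)*k-.5;cv2.line(im,tuple(map(int,a)),tuple(map(int,b)),c,1)
    def rect(x0,x1,y0,y1,z,c):
        q=[(x0,y0,z),(x1,y0,z),(x1,y1,z),(x0,y1,z)]
        for i in range(4):L(q[i],q[(i+1)%4],c)
    rect(-.107,.063,-.165,.165,zb,(0,0,255));rect(-.107,.063,-.165,.165,0,(0,0,255))
    rect(-.054,.054,-.156,.156,.034,(0,255,0));rect(-.048,.048,-.15,.15,.034,(0,255,255));rect(-.048,.048,-.15,.15,.01,(255,255,0))
    for t in(0,.005):
        q=[lidpt(p[3],r,y,t) for r,y in((0,-.156),(.108,-.156),(.108,.156),(0,.156))]
        for i in range(4):L(q[i],q[(i+1)%4],(255,0,255))
    L((-.067,-.054,.0785),(-.067,-.054,.0485),(0,0,255))
for n,x0,x1,y0,y1 in(("top",240,420,175,295),("side",245,375,185,325)):
    im=cv2.resize(cv2.imread(f"pics/{n}0.png")[y0:y1,x0:x1],None,fx=4.2,fy=4.2,interpolation=cv2.INTER_CUBIC)
    draw(n,im,p,4.2,np.array([x0,y0]));cv2.imwrite(f"pics/fit_{n}.png",im)
E
python3 fit.py
```

```text
[ 0.51676225 -0.01445956 -0.18747721  1.80908625] [[-0.8, 0.4], [0.2, 1.0], [-0.1, -0.6], [0.2, 1.1], [1.6, 1.7], [0.2, -0.4], [-1.2, 0.0], [-0.2, 0.4], [0.5, -0.8], [0.2, 0.7]]
```

View pics/fit_top.png

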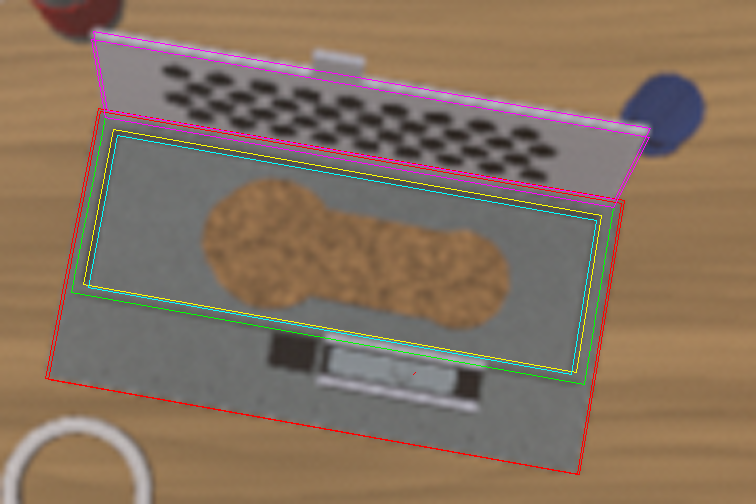

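View pics/fit_side.png

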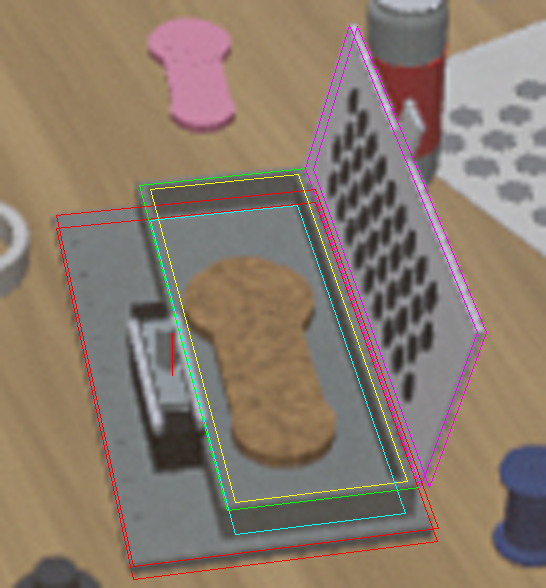

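The wireframe fit agrees with both views to about 1–2 px, with the lid at about 1.81 rad. Next I'll get the blank's pose and check the bystanders and the bolt grip.

```bash
python3 - <<'E'
from h import *
p=np.load("jig.npy")
for n,b in(("top",(285,205,365,265)),("side",(280,240,330,300))):
    im=cv2.imread(f"pics/{n}0.png");hsv=cv2.cvtColor(im,cv2.COLOR_BGR2HSV)
    m=cv2.inRange(hsv,(5,70,60),(25,255,255));x0,y0,x1,y1=b;mm=np.zeros_like(m);mm[y0:y1,x0:x1]=m[y0:y1,x0:x1]
    c=max(cv2.findContours(mm,0,1)[0],key=cv2.contourArea)[:,0]
    J=w2j(p,[onplane(n,q,.020) for q in c])*1000
    print(n,len(c),"y",J[:,1].min(),J[:,1].max(),"x",J[:,0].min(),J[:,0].max())
    for lo,hi in((-1e3,J[:,1].min()+50),(J[:,1].max()-60,1e3)):
        k=J[(J[:,1]>lo)&(J[:,1]<hi)];print("  x range",k[:,0].min(),k[:,0].max())
    print("  heel pt",J[J[:,1].argmin()],"toe",J[J[:,1].argmax()])
T=lambda u,v:(240+u/4.4,175+v/4.4); S=lambda u,v:(245+u/4.2,185+v/4.2)
# pin top guess in side, triangulation helper
for b in(0,.008):print("pin",proj("top",j2w(p,(-.067,-.054+b,.0785))),proj("side",j2w(p,(-.067,-.054+b,.0785))),proj("side",j2w(p,(-.067,-.054+b,.0485))))
for nm,q,z in(("spray top",(250,160),.14),("spool top",(399,201),.054),("tape",(258,292),.02),("weight",(389,307),.04)):print(nm,w2j(p,onplane("top",q,z))*1000)
a=cv2.imread("pics/side0.png")[250:305,268:303]; cv2.imwrite("pics/bolt0.png",cv2.resize(a,None,fx=10,fy=10,interpolation=cv2.INTER_CUBIC))
a=cv2.imread("pics/top0.png")[248:278,300:360]; cv2.imwrite("pics/bolt0t.png",cv2.resize(a,None,fx=10,fy=10,interpolation=cv2.INTER_CUBIC))
E
```

```text
top 165 y -101.54781326017911 85.98798214593471 x -41.02983959192107 36.987867212619925
  x range -32.964537002631744 25.793486614449098
  x range -41.02983959192107 36.987867212619925
  heel pt [  -6.08566938 -101.54781326   20.        ] toe [-3.03660147 85.98798215 20.        ]
side 127 y -109.54326448511752 88.1183641349265 x -44.26468124064111 33.98566601528103
  x range -35.80630665853051 23.168948017403654
  x range -44.26468124064111 33.98566601528103
  heel pt [  -1.57400682 -109.54326449   20.        ] toe [-6.16267573 88.11836413 20.        ]
pin [[338.56958291 263.28556016]] [[285.59153611 264.13660551]] [[285.69338569 274.01768457]]
pin [[335.29461017 262.69952312]] [[285.04509329 262.07164665]] [[285.1525969  271.93663772]]
spray top [[130.60986985 192.71621804 140.        ]]
spool top [[ 114.12904226 -177.18633042   54.        ]]
tape [[-171.26010044  131.62944778   20.        ]]
weight [[-149.31463275 -196.26643175   40.        ]]
```

View pics/bolt0.png

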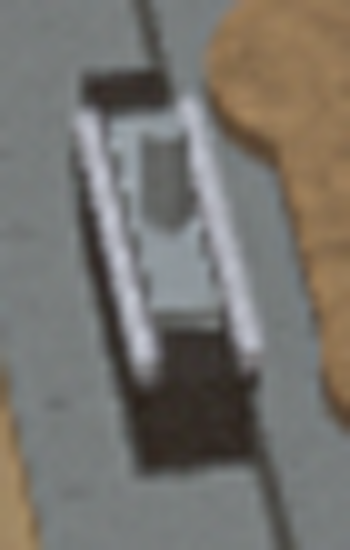

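View pics/bolt0t.png

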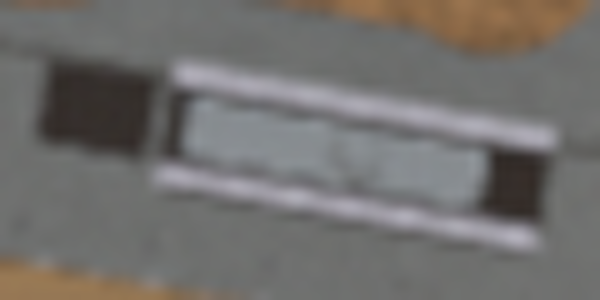

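Blank: the heel is at jig y of about -103 to -109, the toe at about +87, and x about -3. The pin is near b≈5 mm. Nothing is in the way, so I'll close the gripper, enter behind the toe and push along -y while monitoring force.

```bash
cat >> h.py <<'E'
def Rt(p):
    a=p[2];y=np.array([-np.sin(a),np.cos(a),0]);z=np.array([0,0,-1.]);return np.c_[np.cross(y,z),y,z]
def snap(tag):
    from rig import arm
    for n in("side","top"): cv2.imwrite(f"pics/{n}{tag}.png",arm.snapshot(n)[:,:,::-1])
def jf():
    from rig import arm
    p=np.load("jig.npy");a=p[2];f=np.array(arm.current_force());return np.round([f[0]*np.cos(a)+f[1]*np.sin(a),-f[0]*np.sin(a)+f[1]*np.cos(a),f[2]],1)
E
python3 - <<'E'
from h import *
from rig import arm
p=np.load("jig.npy");R=Rt(p);W=lambda x,y,z:j2w(p,(x/1e3,y/1e3,z/1e3))[0]
print(arm.current_t())
arm.grip(0.0)
c=arm.current_ee_pos();arm.move_l([c[0],c[1],.30],feed=.25)
arm.move_to(W(-3,114,160),R);print(arm.current_t(),jf(),arm.current_width())
arm.move_l(W(-3,114,14.5),R,feed=.15);print(arm.current_t(),jf(),w2j(p,arm.current_ee_pos()))
snap("1")
E
python3 - <<'E'
import cv2
a=cv2.imread("pics/side1.png")[150:340,230:390]; cv2.imwrite("pics/s1c.png",cv2.resize(a,None,fx=3,fy=3))
E
```

```text
0.1
3.9333 [ 0.2 -0.4  0.5] 0.000458933518323347
5.05 [-0.2 -0.4  0.6] [[-0.00254505  0.11417467  0.0151585 ]]
```

View pics/s1c.png

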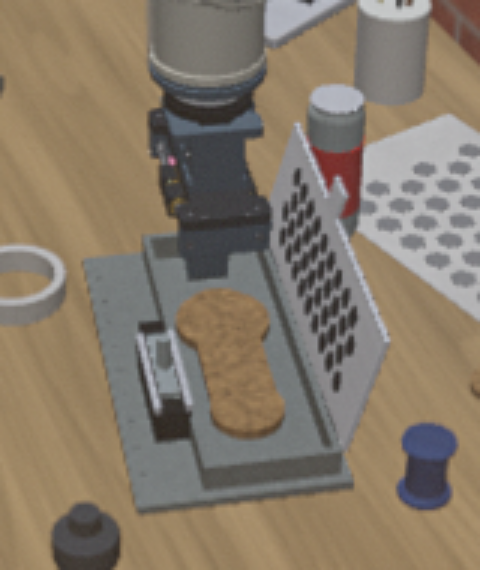

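The fingertips are in the tray behind the toe, clear of the lid and walls. Now I'll push.

```bash
python3 - <<'E'
from h import *
from rig import arm
p=np.load("jig.npy");R=Rt(p);W=lambda x,y,z:j2w(p,(x/1e3,y/1e3,z/1e3))[0]
for y in (100,80,62):
    arm.move_l(W(-3,y,14),R,feed=.06);print(y,jf(),np.round(w2j(p,arm.current_ee_pos())*1e3,1))
y=62
while y>48:
    y-=1.5;arm.move_l(W(-3,y,14),R,feed=.03);f=jf();print(y,f)
    if f[1]>8:break
print(np.round(w2j(p,arm.current_ee_pos())*1e3,1),arm.current_t())
snap("2")
for n,x0,x1,y0,y1 in(("top",240,420,175,295),("side",245,375,185,325)):
    a=cv2.imread(f"pics/{n}2.png")[y0:y1,x0:x1]; cv2.imwrite(f"pics/{n}2c.png",cv2.resize(a,None,fx=4.2,fy=4.2,interpolation=cv2.INTER_CUBIC))
E
```

```text
100 [-0.2 -0.2 -0.6] [[-2.9 99.5 14.1]]
80 [ 0.8 -0.6 -0.1] [[-3.  79.6 14. ]]
62 [-0.6  0.1  0.2] [[-3.  61.6 14. ]]
60.5 [-0.2 -0.  -0.6]
59.0 [-0.7 -0.2  0.4]
57.5 [-0.5  0.  -0.3]
56.0 [-0.5  0.5 -0.1]
54.5 [-0.1  0.3  0.4]
53.0 [-0.2 -0.2  0.8]
51.5 [-0.3 -0.3 -0.1]
50.0 [-0.   1.5 -0.5]
48.5 [ 0.  10.5 -0.9]
[[-2.7 49.1 14.1]] 8.7167
```

View pics/side2c.png

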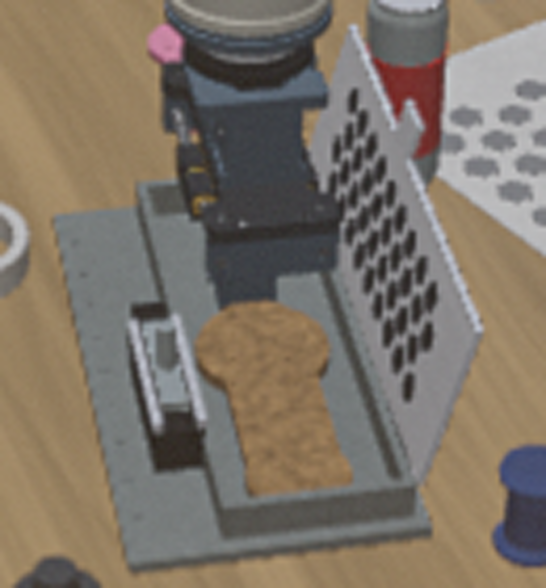

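View pics/top2c.png

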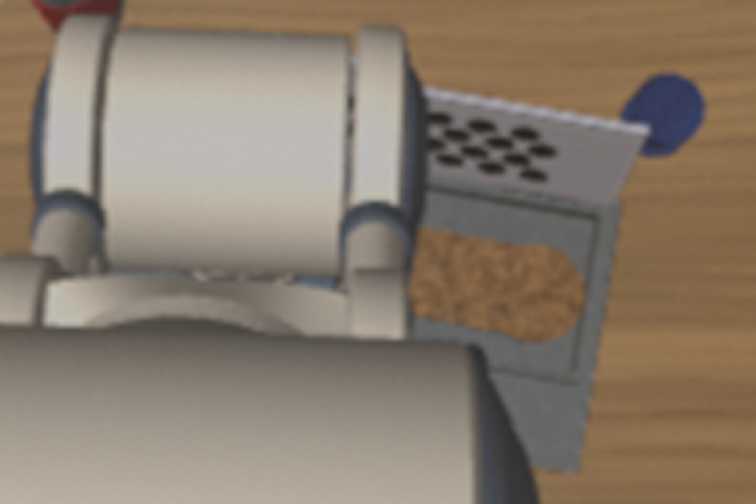

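The side view shows the heel at the stop wall (crop 300,490). Force rose from 1.5 to 10.5 N in the last 1.5 mm, so the blank is home and flat. I'll back off, rise and go over behind the lid.

```bash
python3 - <<'E'
from h import *
from rig import arm
p=np.load("jig.npy");R=Rt(p);W=lambda x,y,z:j2w(p,(x/1e3,y/1e3,z/1e3))[0]
arm.move_l(W(-3,62,14),R,feed=.1)
arm.move_l(W(-3,62,225),R,feed=.25)
arm.move_l(W(125,-30,225),R,feed=.25)
arm.move_l(W(125,-30,112),R,feed=.2)
print(np.round(w2j(p,arm.current_ee_pos())*1e3,1),jf(),arm.current_t())
snap("3")
for n,x0,x1,y0,y1 in(("top",240,420,175,295),("side",245,375,165,325)):
    a=cv2.imread(f"pics/{n}3.png")[y0:y1,x0:x1]; cv2.imwrite(f"pics/{n}3c.png",cv2.resize(a,None,fx=3.7,fy=3.7,interpolation=cv2.INTER_CUBIC))
E
```

```text
[[125.3 -29.5 113.2]] [-0.5 -0.3  0.6] 11.5917
```

View pics/side3c.png

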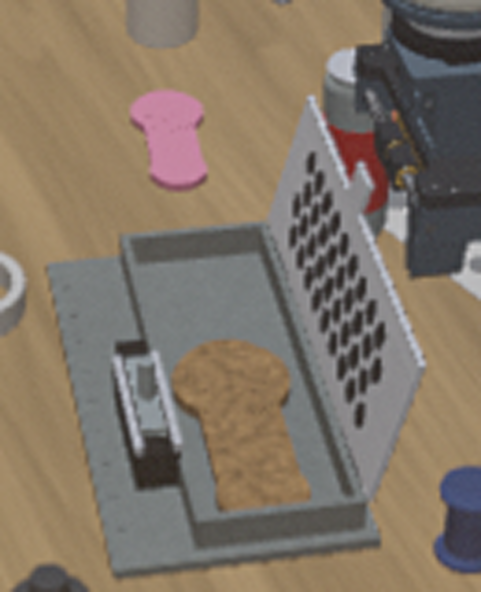

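View pics/top3c.png

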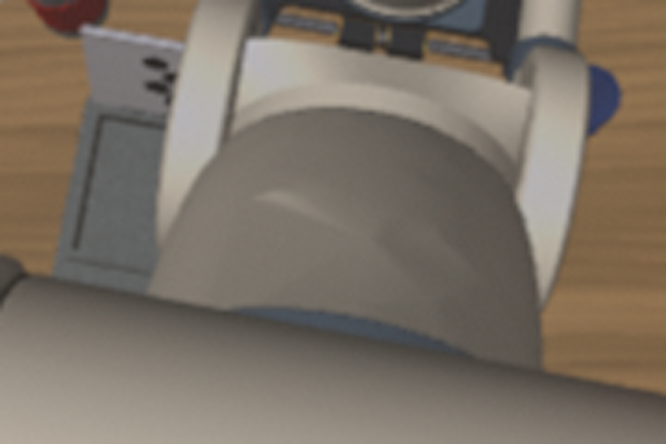

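```bash
python3 - <<'E'
from h import *
from rig import arm
p=np.load("jig.npy");R=Rt(p);W=lambda x,y,z:j2w(p,(x/1e3,y/1e3,z/1e3))[0]
im=cv2.imread("pics/side3.png");m=cv2.inRange(cv2.cvtColor(im,cv2.COLOR_BGR2HSV),(5,70,60),(25,255,255));mm=np.zeros_like(m);mm[250:305,288:332]=m[250:305,288:332]
c=max(cv2.findContours(mm,0,1)[0],key=cv2.contourArea)[:,0]
J=w2j(p,[onplane("side",q,.02) for q in c])*1e3;print("toe y",J[:,1].max(),"x",J[:,0].min(),J[:,0].max())
for x in(112,103,95,85,75):
    arm.move_l(W(x,-30,112),R,feed=.08);print(x,jf(),np.round(w2j(p,arm.current_ee_pos())*1e3,1))
print(arm.current_t());snap("4")
a=cv2.imread("pics/side4.png")[165:325,245:375]; cv2.imwrite("pics/side4c.png",cv2.resize(a,None,fx=3.7,fy=3.7,interpolation=cv2.INTER_CUBIC))
E
```

```text
toe y 41.00825496527931 x -44.97245376090188 33.77699498847657
112 [ 0.5 -0.3  0.4] [[112.1 -30.  112.8]]
103 [ 0.7 -0.4 -0.8] [[103.2 -30.  112.3]]
95 [-0.   0.4 -0.1] [[ 95.  -30.  112.1]]
85 [ 0.5 -0.4  0.1] [[ 84.8 -30.  111.9]]
75 [-0.2  0.5  0.1] [[ 74.8 -30.  112. ]]
13.0583
```

View pics/side4c.png

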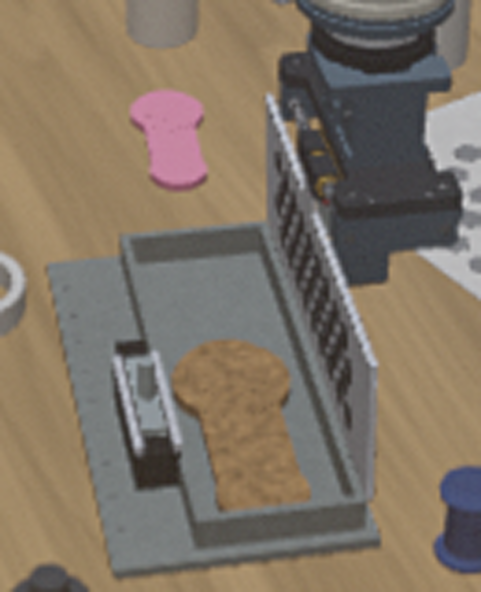

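The lid is now nearly upright (edge from crop (272,97) to (372,360)), and the toe measures y=41 against 40 expected. I'll continue along the arc.

```bash
python3 - <<'E'
from h import *
from rig import arm
p=np.load("jig.npy");R=Rt(p);W=lambda x,y,z:j2w(p,(x/1e3,y/1e3,z/1e3))[0]
r=78
for th in np.arange(1.45,.14,-.13):
    x=54-r*np.cos(th)+5*np.sin(th)+16;z=34+r*np.sin(th)+5*np.cos(th)
    arm.move_l(W(x,-30,z),R,feed=.1);f=jf();print(round(th,2),f)
    if abs(f).max()>25:break
print(np.round(w2j(p,arm.current_ee_pos())*1e3,1),arm.current_t());snap("5")
a=cv2.imread("pics/side5.png")[165:325,245:375]; cv2.imwrite("pics/side5c.png",cv2.resize(a,None,fx=3.7,fy=3.7,interpolation=cv2.INTER_CUBIC))
E
```

```text
1.45 [-0.2  0.2  0.6]
1.32 [-0.3  0.1  0.2]
1.19 [ 0.6 -0.9 -0.4]
1.06 [-0.1 -0.3 -1.3]
0.93 [ 0.5 -0.2  0.6]
0.8 [ 0.7 -0.2  0.2]
0.67 [-0.6  0.1  0.2]
0.54 [-0.3  0.1  0.5]
0.41 [-0.2  0.5  0.2]
0.28 [ 0.1 -0.2  0. ]
0.15 [ 0.1 -0.  -0.2]
[[ -6.4 -30.   50.7]] 15.9083
```

View pics/side5c.png

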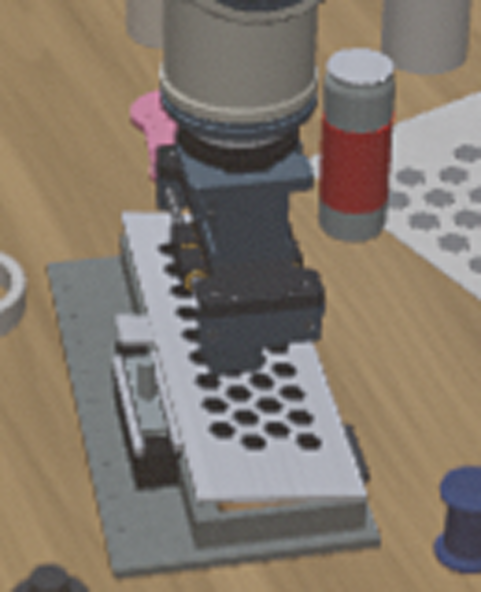

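The lid is almost down. Now I'll press it shut with a force check.

```bash
python3 - <<'E'
from h import *
from rig import arm
p=np.load("jig.npy");R=Rt(p);W=lambda x,y,z:j2w(p,(x/1e3,y/1e3,z/1e3))[0]
z=50.7
while z>34:
    z-=1.5;arm.move_l(W(-10,-30,z),R,feed=.03);f=jf();print(round(z,1),f)
    if f[2]>15:break
arm.sleep(.3);print(jf(),np.round(w2j(p,arm.current_ee_pos())*1e3,1),arm.current_t())
arm.move_l(W(-10,-30,120),R,feed=.2)
arm.move_l(W(-67,-92,120),R,feed=.25)
arm.move_l(W(-67,-92,64),R,feed=.15);print(jf(),np.round(w2j(p,arm.current_ee_pos())*1e3,1),arm.current_t())
snap("6")
a=cv2.imread("pics/side6.png")[165:325,245:375]; cv2.imwrite("pics/side6c.png",cv2.resize(a,None,fx=3.7,fy=3.7,interpolation=cv2.INTER_CUBIC))
E
```

```text
49.2 [-0.8  0.4  1.5]
47.7 [-0.5  0.   0.5]
46.2 [-1.   0.1  0.2]
44.7 [ 0.1 -0.3  0.9]
43.2 [-0.   0.4  0.3]
41.7 [-0.3  0.2 -0.3]
40.2 [0.  0.1 0.3]
38.7 [-3.5 -0.7 14.8]
37.2 [-10.9  -0.8  48.8]
[-11.5  -0.4  48.4] [[ -9.9 -30.   38.9]] 18.5917
[0.8 0.8 0.2] [[-66.8 -91.6  63.9]] 20.1667
```

View pics/side6c.png

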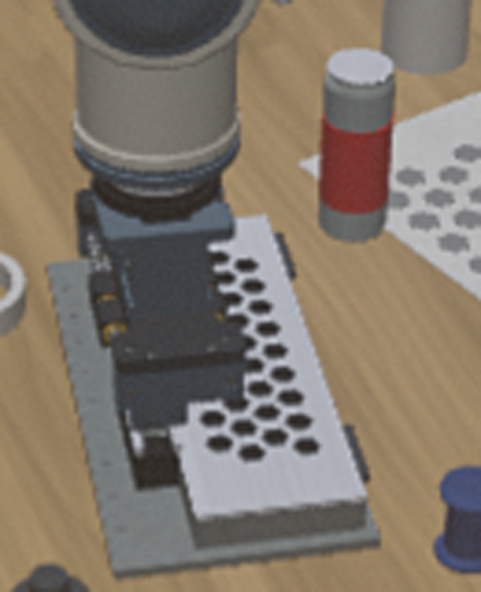

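The lid is flat on the rim: the tip stopped at z 38.9 against 39 for the lid's top, at 48 N. Next I'll push the bolt along +y.

```bash
python3 - <<'E'
from h import *
from rig import arm
p=np.load("jig.npy");R=Rt(p);W=lambda x,y,z:j2w(p,(x/1e3,y/1e3,z/1e3))[0]
for y in(-80,-70,-60,-50):
    arm.move_l(W(-67,y,64),R,feed=.06);print(y,jf())
y=-50
while y<-25:
    y+=1.5;arm.move_l(W(-67,y,64),R,feed=.03);f=jf();print(y,f)
    if f[1]<-14:break
arm.sleep(.3);print(jf(),np.round(w2j(p,arm.current_ee_pos())*1e3,1),arm.current_t())
snap("7")
arm.move_l(W(-67,y-25,64),R,feed=.1)
arm.move_l(W(-67,y-25,180),R,feed=.2)
c=arm.current_ee_pos();print(c)
q=arm.current_joint_positions();q=list(q);q[0]+=-55;arm.move_joints(q);print(arm.current_ee_pos(),arm.current_t(),jf())
snap("8")
for n,x0,x1,y0,y1 in(("top",240,420,175,295),("side",245,375,185,325)):
    a=cv2.imread(f"pics/{n}8.png")[y0:y1,x0:x1]; cv2.imwrite(f"pics/{n}8c.png",cv2.resize(a,None,fx=4.2,fy=4.2,interpolation=cv2.INTER_CUBIC))
E
```

```text
-80 [-0.3 -0.6 -0.5]
-70 [0.3 0.2 0.5]
-60 [ 0.4  1.  -0.9]
-50 [ 0.3 -0.5 -0.6]
-48.5 [-0.7 -1.1  0.3]
-47.0 [-1.4 -1.9 -0.1]
-45.5 [-0.1 -1.5 -0.2]
-44.0 [-0.6 -1.3  1. ]
-42.5 [-1.2 -1.1 -0.9]
-41.0 [-0.4 -1.1  0.1]
-39.5 [ 0.7 -1.2 -0.4]
-38.0 [ 0.7 -1.6 -0.4]
-36.5 [ 1.  -1.1  0.5]
-35.0 [ 0.4 -0.8  0.4]
-33.5 [ 0.5 -2.6 -0.6]
-32.0 [ -0.6 -15.    0.7]
[  0.7 -15.   -0.2] [[-67.  -32.8  64. ]] 24.8667
[ 0.43986498 -0.05754277  0.17927356]
[ 0.20575658 -0.39279714  0.17908161] 27.6167 [-0.3 -0.1 -1. ]
```

View pics/side8c.png

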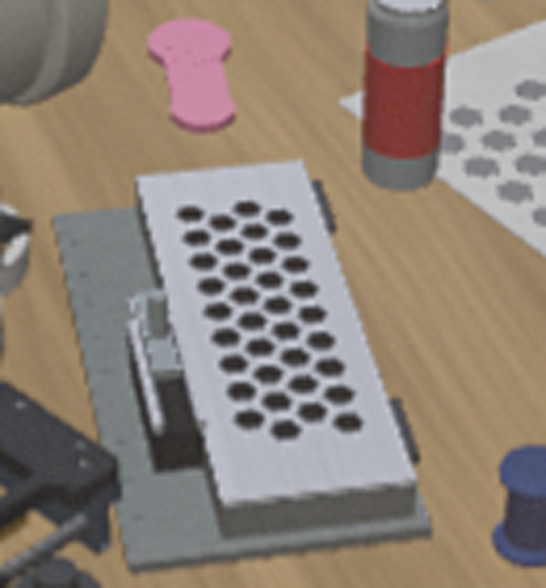

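View pics/top8c.png

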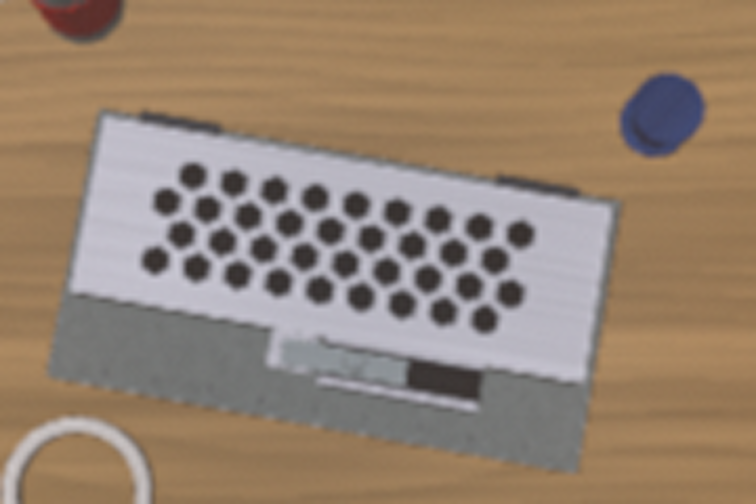

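View pics/top8.png

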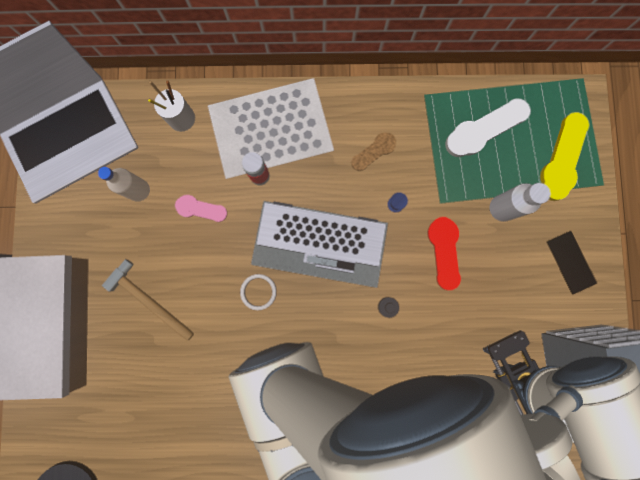

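```bash
python3 - <<'E'
from h import *
p=np.load("jig.npy")
for b in(0,5,31,35):
    print(b,[np.round(proj(n,j2w(p,(-.067,-.054+b/1e3,z)))[0],1) for n,z in(("side",.0785),("side",.0485),("top",.0785))])
I=[]
for k in(0,8):
    a=cv2.imread(f"pics/side{k}.png")[245:305,265:305];I.append(cv2.resize(a,None,fx=9,fy=9,interpolation=cv2.INTER_CUBIC))
cv2.imwrite("pics/cmp.png",np.hstack(I))
# bar's near end on the bolt axis, top view: profile along axis
ys=np.arange(-110,40,1.);
for k in(0,8):
    g=cv2.cvtColor(cv2.imread(f"pics/top{k}.png"),cv2.COLOR_BGR2GRAY).astype(np.float32)
    uv=proj("top",j2w(p,np.c_[0*ys-.067,ys/1e3,0*ys+.0485])).astype(np.float32)
    v=cv2.remap(g,uv[:,0][None],uv[:,1][None],cv2.INTER_LINEAR)[0]
    print(k,[(int(y),int(x)) for y,x in zip(ys,v)][::3])
E
```

```text
0 [array([285.6, 264.1]), array([285.7, 274. ]), array([338.6, 263.3])]
5 [array([285.2, 262.8]), array([285.4, 272.7]), array([336.5, 262.9])]
31 [array([283.5, 256.2]), array([283.6, 266.1]), array([325.9, 261. ])]
35 [array([283.2, 255.2]), array([283.4, 265. ]), array([324.2, 260.7])]
0 [(-110, 112), (-107, 111), (-104, 112), (-101, 111), (-98, 111), (-95, 94), (-92, 56), (-89, 48), (-86, 47), (-83, 48), (-80, 78), (-77, 127), (-74, 139), (-71, 138), (-68, 138), (-65, 139), (-62, 138), (-59, 139), (-56, 139), (-53, 133), (-50, 133), (-47, 135), (-44, 130), (-41, 127), (-38, 135), (-35, 139), (-32, 139), (-29, 139), (-26, 140), (-23, 139), (-20, 139), (-17, 139), (-14, 139), (-11, 139), (-8, 139), (-5, 118), (-2, 71), (1, 84), (4, 87), (7, 53), (10, 48), (13, 47), (16, 48), (19, 48), (22, 48), (25, 48), (28, 48), (31, 68), (34, 101), (37, 112)]
8 [(-110, 118), (-107, 118), (-104, 118), (-101, 117), (-98, 116), (-95, 100), (-92, 64), (-89, 54), (-86, 55), (-83, 56), (-80, 56), (-77, 56), (-74, 56), (-71, 57), (-68, 56), (-65, 55), (-62, 56), (-59, 56), (-56, 56), (-53, 58), (-50, 93), (-47, 138), (-44, 145), (-41, 145), (-38, 145), (-35, 145), (-32, 145), (-29, 146), (-26, 141), (-23, 134), (-20, 136), (-17, 141), (-14, 137), (-11, 138), (-8, 144), (-5, 146), (-2, 146), (1, 145), (4, 145), (7, 145), (10, 145), (13, 145), (16, 145), (19, 145), (22, 146), (25, 162), (28, 178), (31, 168), (34, 133), (37, 118)]
```

View pics/cmp.png

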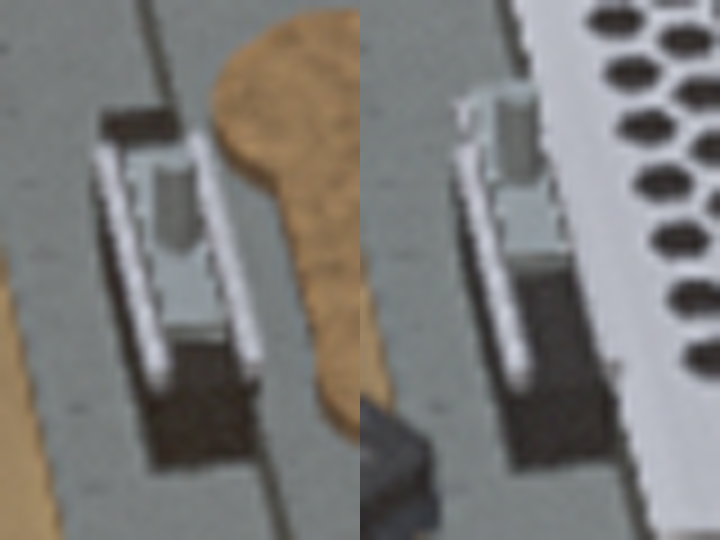

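The bolt's bar moved about 30 mm and its pin now sits where the model puts 35 mm of travel (base front edge at row ~265, where 31 mm would give ~267.5). It also met a hard stop. Bystanders are unmoved and the arm is clear, so I'll hand in.

```bash
python3 - <<'E'
from rig import arm
print(arm.current_force(),arm.current_t());print(arm.sign_off())
E
```

```text
[0.28444476 0.20595691 0.21034478] 27.7167
the job is handed in; nothing more can be done
None
```

I pushed the blank back against the heel stop, swung the lid shut from behind, and pushed the bolt home over the tab. I handed the job in at 27.7 s of the 58 s allowed; no verdict is reported.

Last checks:
- **Blank:** force rose to 10.5 N at the heel stop. The toe then measured y = 41 mm against 40 mm if home, and the blank lay flat. Once the lid was shut I could not see the heel, so that measurement dates from before.
- **Lid:** the fingertips stopped at z 38.9 mm pressing with 48 N, against 39 mm for the shut lid's top face. The picture shows it flat on the rim.
- **Bolt:** it met a hard stop at 15 N. Its bar moved about 30 mm from a start of roughly 5 to 8 mm, and the pin sits where about 35 mm of travel puts it.
- **Bystanders and arm:** in the last top picture everything else stands where it did, and the arm was clear of everything.

One disagreement: I expected the closed fingers to be 27 mm thick, but both stop contacts fit about 17 mm. Because of this I went by the measured forces and not by calculated stop positions.

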